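# Start the shrink tunnel from its control station

### The arm

A 6-joint arm with a two-finger parallel gripper is mounted at the origin on the work surface. World frame = base frame: x ahead of the robot, y to its left, z up, the work surface at z = 0. Lengths are in m, angles in rad, forces in N, time in s.
With the tool pointing down it reaches from about 0.375 to 0.9 m from the base axis. Payload 3.1 kg.
Tool frame: the origin (TCP) lies midway between the tips of the shut fingers; the grasp point (between the pads) lies 19 mm behind it; z points along the fingers, y is the line along which they close (so a half turn about z gives the same grasp; the last joint's range is limited). The gripper opens to 87 mm and grips with 3 to 60 N. Pads are 19 mm wide; open, the fingers measure 117 mm over their backs; the gripper's body (75 mm by 190 mm) begins 51 mm behind the grasp point.
Start: joints at [1.044, 0.527, 1.433, -0, 1.181, -0.178], TCP at [0.213, 0.588, 0.223] pointing down, gripper open.
Joint ranges: [-3.08, 3.08], [-0.75, 2.2], [0.22, 2.44], [-1.43, 4.57], [0, 2.65], [-2.85, 2.85]. Speed limits (rad/s): [2.79, 2.79, 3.14, 3.14, 3.14, 3.14].

### API

Orientations are given as a unit quaternion [w, x, y, z].
In Python, from rig import bot gives the robot as it stands.
- The arm moves only by the tool apply_moves, never from a script. Its argument "increments" is a list of rows, each a list of 7 numbers: the shift along the tool's x, y, z in cm, then the turn, a rotation vector about the tool's x, y, z in degrees, then the opening, from 0 (shut) to 1 (fully open). In form: [[tx, ty, tz, ax, ay, az, gripper], ...]. A call has 1 to 8 rows; each row shifts and turns the commanded pose from where the row before left it, along the tool's axes as they then stand; what a row does not reach is not made up. A row lasts 1/10 s, in which the tool goes at most 50 mm and 8.59 degrees, less where a joint would pass 70% of its speed; a pose out of reach is approached as far as the arm can. A call is refused whole if a number of a shift passes 5 or a number of a turn 8.59, either way. A call with a gripper value outside its range is refused whole. The fingers move at their own pace and stop on an object; the grip force is fixed at half the most. Time passes only in rows, so rows that do not move let the fingers close. It gives the time, the measured TCP pose, the force, the opening and the grip force at its end, in the units of the state.
- bot.sense(): the state, without advancing time (a new reading comes with each control period).
- bot.camera(name): name is "scene" or "top" or "wrist"; returns (picture, depth): 480x640x3 uint8, red, green, blue; 480x640 float32, m along the optical axis (not along the pixel's ray), 0 where there is no reading.
- bot.camera_params(name): a dict with "camera_matrix" (3x3 intrinsics, pixels), "k1" (the pictures are not rectified: a ray, as slopes to the right and down, at radius r is drawn at 1 + k1 r^2 times it, then the intrinsics apply), "cam_to_world" (4x4, takes a point from camera to world coordinates). Camera axes: x right, y down, z forward; pixel columns grow to the right and rows downward; lengths in m; the calibration is good to about 2 mm. A picture is of the moment at which its call begins: read the wrist's pose just before it. camera_params takes no time and is no camera call; for the wrist camera it gives the pose at the moment of the call.
- bot.close_job(): hands the job in; it is judged then, once.
The state is a dict: "t": time; "qpos": joint angles; "joint_vel": joint speeds; "joint_torque": joint torques, N m; "position": TCP position; "orientation": TCP orientation; "force": force on the tool from outside, world axes, zero at the start; "wrist_torque": the same for the moment, N m; "finger_gap": opening from 0.0 (shut) to 1.0 (fully open); "finger_force": force on a finger pad.
Only numpy, scipy, OpenCV 4.12 (cv2) and the standard library are available. Lean on these libraries where they do the work, as an engineer would, in place of code of your own. Each camera call takes 0.05 s, during which the arm holds its last target. There are 200 camera calls.

### The job

Start up the shrink tunnel with the closed fingers: press the blue fan rocker over to on (its white-barred end down), then the yellow heater rocker over to on, and only when both are on press the green run button on the loose pendant fully down for a moment and let it come up again. Only press: do not pick up or shove the pendant, leave the black rocker and the red stop button alone, and leave the four single bottles standing where they are.

Things in the scene. Friction and masses are not known exactly. Their poses are not given: they have to be found in the camera images.
- station: control station, grey box with a dark deck, 150 (x) x 270 (y) x 60 high, bolted down; origin at the centre of its underside, on the table; x away from the robot at yaw 0, y along the row of rockers, z up. On it from +y to -y: three rocker places at y = +90, +30, -30 (x = 0), then the red stop button at y = -97
- fan_switch: white bezel plate, 82 x 48 x 6, of the blue paddle rocker (fan); fixed on the station's deck in one of three places 60 mm apart (which varies). Origin: centre of its underside, on the deck (60 mm above the table). x: along the paddle, away from the robot at yaw 0, towards the ON end; y: along the hinge; z up.
- heat_switch: white bezel plate, 82 x 48 x 6, of the yellow paddle rocker (heater); fixed on the station's deck in one of three places 60 mm apart (which varies). Origin: centre of its underside, on the deck (60 mm above the table). x: along the paddle, away from the robot at yaw 0, towards the ON end; y: along the hinge; z up.
- spare_switch: white bezel plate, 82 x 48 x 6, of the black paddle rocker (spare, to be left off); fixed on the station's deck in one of three places 60 mm apart (which varies). Origin: centre of its underside, on the deck (60 mm above the table). x: along the paddle, away from the robot at yaw 0, towards the ON end; y: along the hinge; z up.
- fan_rocker (a joint): hinge of the blue rocker, rad: 0 = off (ON end up), 0.36 = on (ON end down). Stiff: it stays where it is left, so press until it stops; about 3 N straight down on the ON end moves it. V-shaped paddle of two flat halves, each 33 long (x), 34 wide, 10 thick, hinge between them, 14 mm above the bezel's origin; starts off.
- heat_rocker (a joint): hinge of the yellow rocker, rad: 0 = off (ON end up), 0.36 = on (ON end down). Stiff: it stays where it is left, so press until it stops; about 3 N straight down on the ON end moves it. V-shaped paddle of two flat halves, each 33 long (x), 34 wide, 10 thick, hinge between them, 14 mm above the bezel's origin; starts off.
- spare_rocker (a joint): hinge of the black rocker, rad: 0 = off (ON end up), 0.36 = on (ON end down). Stiff: it stays where it is left, so press until it stops; about 3 N straight down on the ON end moves it. V-shaped paddle of two flat halves, each 33 long (x), 34 wide, 10 thick, hinge between them, 14 mm above the bezel's origin; starts off and must stay off.
- fan_on_end (a point): point on top of the ON half of the blue paddle, 24 mm along it from the hinge, beside the white bar that marks the ON end; moves with the paddle: 27 mm above the deck when off (the ON half then slopes up to 30 mm at its end, the other half is level), 19 mm when on (ON half level)
- heat_on_end (a point): point on top of the ON half of the yellow paddle, 24 mm along it from the hinge, beside the white bar that marks the ON end; moves with the paddle: 27 mm above the deck when off (the ON half then slopes up to 30 mm at its end, the other half is level), 19 mm when on (ON half level)
- stop_top (a point): top of the red mushroom stop button, 42 across, in a yellow collar; 92 mm above the table; not to be pressed
- stop (a joint): stop button travel, m: 0 = up, 0.006 = fully down; not to be pressed
- pendant: loose hand pendant lying on the table, orange box 160 (x) x 84 (y) x 44 high on a rubber foot, about 0.8 kg; origin at the centre of its underside; x along its length, z up. It is not to be lifted, carried or shoved
- run_top (a point): centre of the top face of the green run button, 36 across, in a steel collar 50 across, on the pendant 20 mm from its middle towards its -x end; 62 mm above the table when up, 10 mm above its collar; moves with the button
- run (a joint): green run button travel, m: 0 = up, 0.006 = fully down (about 4 N); springs back up when let go
- bottle0: amber bottle with black cap, 44 across, 110 tall, standing behind (beyond) the station; origin at the centre of its underside; z up
- bottle1: amber bottle with black cap, 44 across, 110 tall, standing behind (beyond) the station; origin at the centre of its underside; z up
- bottle2: amber bottle with black cap, 44 across, 110 tall, standing beyond the pendant; origin at the centre of its underside; z up
- bottle3: amber bottle with black cap, 44 across, 110 tall, standing between the robot and the pendant; origin at the centre of its underside; z up
Mind the look-alikes: they are no part of the job. What is shaped like the bottle0 but purple is not meant.

How it is judged:
By the outcome, as a careful person would: the job done as asked, in the order asked, and still so for the second after the job is handed in, with the robot touching nothing.
It also fails if it takes over 42 s, if anything falls off the work surface, if the arm or the gripper's body presses on something with over 40 N, if the wrist force passes 120 N, or if a joint passes its speed limit or range.

## Working session

There is one attempt and no reset: what is moved stays moved. The work goes in short steps, Python scripts to look and compute and a tool call to move; the robot and the scene stay as the last step left them, time stands still between calls to the robot, and variables do not carry over. Pictures are saved under pics/ and viewed, at most 10 in all, crops included, and the job is handed in when it is done.

Besides the shell and the picture viewer there is one more tool, called after "Emit:" as name(argument=value, ...) on one line, values as JSON. apply_moves: Moves the arm, as the interface text tells. Its arguments: {"type":"object","properties":{"increments":{"type":"array"}},"required":["increments"]}

```bash
mkdir -p pics; python3 - <<'E'
from rig import bot
import cv2,numpy as np
for n in("top","scene"):
    im,d=bot.camera(n); cv2.imwrite(f"pics/{n}0.png",im[:,:,::-1]); np.savez(f"{n}0.npz",im=im,d=d)
    print(n,{k:np.round(v,3).tolist() for k,v in bot.camera_params(n).items()})
s=bot.sense();print(s)
E
```

```text
top {'camera_matrix': [[512.024, 0.0, 326.155], [0.0, 512.024, 232.43], [0.0, 0.0, 1.0]], 'k1': 0.031, 'cam_to_world': [[-0.022, -0.989, 0.149, 0.388], [-1.0, 0.025, 0.016, -0.015], [-0.019, -0.149, -0.989, 1.105], [0.0, 0.0, 0.0, 1.0]]}
scene {'camera_matrix': [[500.754, 0.0, 316.222], [0.0, 500.754, 246.181], [0.0, 0.0, 1.0]], 'k1': 0.003, 'cam_to_world': [[0.885, 0.314, -0.345, 0.91], [0.466, -0.568, 0.678, -0.711], [0.017, -0.761, -0.649, 0.748], [0.0, 0.0, 0.0, 1.0]]}
{'t': 0.1, 'qpos': array([ 1.04447905e+00,  5.28363280e-01,  1.43375365e+00, -2.52299595e-05,
        1.18139071e+00, -1.78502753e-01]), 'joint_vel': array([-0.00062383, -0.00353548, -0.00442446, -0.00107282, -0.000802  ,
        0.00080586]), 'joint_torque': array([-2.73927690e-04, -4.40984094e+01, -1.77149874e+01,  6.34892634e-02,
        5.33940364e-02, -2.55990454e-05]), 'position': array([0.21267842, 0.58701421, 0.2216821 ]), 'orientation': array([-3.19541097e-04,  1.73027177e-01,  9.84916585e-01, -9.02678691e-04]), 'force': array([ 0.48390563, -0.20196483,  0.47405736]), 'wrist_torque': array([0.04296915, 0.01565979, 0.00404697]), 'finger_force': 0.0, 'finger_gap': 0.9970070057900839}
```

View pics/top0.png

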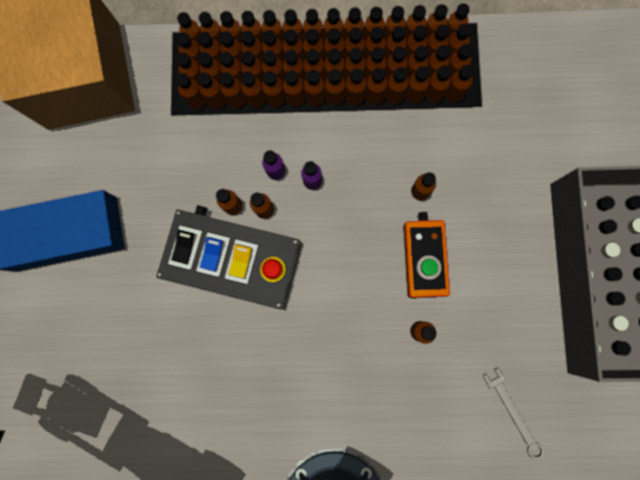

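View pics/scene0.png

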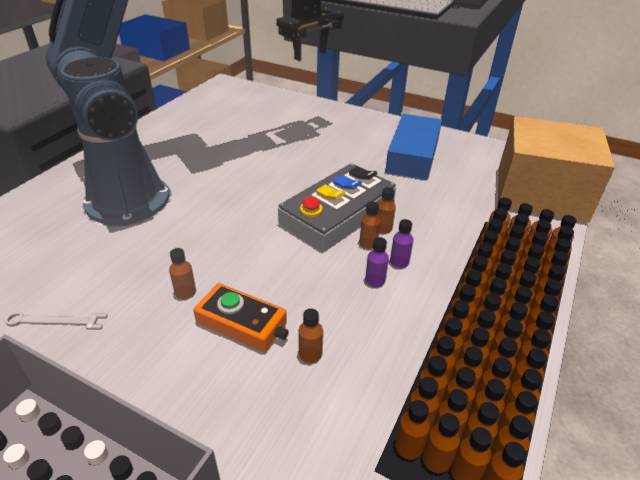

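The top view shows the station at about (230,257), with black (183,247), blue (212,254), yellow (240,261) and red (272,268). The pendant is at (428,260) with the green button at (429,267). The bottles stand clear of all of these, and the white bars are at the far (+x) ends.

```bash
cat >h.py <<'E'
import cv2,numpy as np
from rig import bot
def rays(n,uv):
    p=bot.camera_params(n);K=np.array(p["camera_matrix"]);T=np.array(p["cam_to_world"])
    x=cv2.undistortPoints(np.float64(uv).reshape(-1,1,2),K,np.array([p["k1"],0,0,0.]))[:,0]
    return T[:3,3],np.c_[x,np.ones(len(x))]@T[:3,:3].T
def plane(n,uv,z):
    o,d=rays(n,uv);return o+d*((z-o[2])/d[:,2])[:,None]
def tri(a,ua,b,ub):
    o,d=rays(a,ua);p,e=rays(b,ub);d=d[0];e=e[0]
    s=np.linalg.lstsq(np.c_[d,-e],p-o,rcond=None)[0]
    A,B=o+s[0]*d,p+s[1]*e;return (A+B)/2,np.linalg.norm(A-B)
R=dict(green=((45,90,60),(85,255,255)),red=((0,190,120),(5,255,255)),blue=((100,120,60),(125,255,255)),yellow=((20,150,100),(32,255,255)),orange=((6,200,150),(16,255,255)))
def blob(im,c,box):
    h=cv2.cvtColor(im,cv2.COLOR_RGB2HSV);m=cv2.inRange(h,*map(np.array,R[c]))
    x0,y0,x1,y1=box;k=np.zeros_like(m);k[y0:y1,x0:x1]=m[y0:y1,x0:x1]
    n,l,s,ce=cv2.connectedComponentsWithStats(k);i=1+s[1:,4].argmax();return l==i,ce[i]
E
python3 - <<'E'
from h import *
bx={"top":(155,200,460,310),"scene":(190,150,400,350)}
D={n:np.load(n+"0.npz") for n in bx};C={}
for n in bx:
  for c in R:
    m,ce=blob(D[n]["im"],c,bx[n]);C[n,c]=ce
    v,u=np.nonzero(m);d=D[n]["d"][v,u];o,r=rays(n,np.c_[u,v]);P=o+r*d[:,None]
    print(n,c,ce.round(1),m.sum(),"mean",P.mean(0).round(4),"zpct",np.percentile(P[:,2],[5,50,95]).round(3))
    if c in("blue","yellow"):
        print('   x-range',plane(n,np.c_[u,v],.083).min(0).round(3),plane(n,np.c_[u,v],.083).max(0).round(3))
    if c=="orange" and n=="top":
        (cc,w,a)=b=cv2.minAreaRect(np.c_[u,v].astype(np.float32));print(plane(n,cv2.boxPoints(b),.044).round(4))
    if c in("blue","yellow"):
        b=cv2.boxPoints(cv2.minAreaRect(np.c_[u,v].astype(np.float32)));print(b.round(1).tolist())
for c in R: print(c,*tri("top",C["top",c],"scene",C["scene",c]))
for n,b in(("top",(160,200,310,310)),("scene",(270,150,400,250))):
  x0,y0,x1,y1=b;cv2.imwrite(f"pics/{n}crop.png",cv2.resize(D[n]["im"][y0:y1,x0:x1,::-1],None,fx=5,fy=5,interpolation=2))
E
python3 -c "
import cv2,numpy as np
a=cv2.imread('pics/topcrop.png');b=cv2.imread('pics/scenecrop.png');w=400
f=lambda i:cv2.resize(i,(400,int(i.shape[0]*400/i.shape[1])))
a,b=f(a),f(b);h=max(len(a),len(b));o=np.zeros((h,800,3),np.uint8);o[:len(a),:400]=a;o[:len(b),400:]=b;cv2.imwrite('pics/crops.png',o)"
```

```text
top green [429.2 266.8] 229 mean [ 0.4694 -0.2044  0.0674] zpct [0.059 0.063 0.066]
top red [271.6 268.5] 256 mean [0.4713 0.1111 0.0949] zpct [0.087 0.091 0.094]
top blue [210.9 254.6] 479 mean [0.5028 0.2336 0.0863] zpct [0.076 0.081 0.09 ]
   x-range [0.472 0.212 0.083] [0.539 0.256 0.083]
[[199.3000030517578, 267.5], [205.5, 236.6999969482422], [222.39999389648438, 240.10000610351562], [216.1999969482422, 270.79998779296875]]
top yellow [239.7 261.6] 477 mean [0.4873 0.1761 0.0841] zpct [0.077 0.081 0.09 ]
   x-range [0.456 0.156 0.083] [0.521 0.198 0.083]
[[228.1999969482422, 274.29998779296875], [235.1999969482422, 243.89999389648438], [251.39999389648438, 247.60000610351562], [244.5, 278.0]]
top orange [425.8 259.6] 856 mean [ 0.4867 -0.2017  0.048 ] zpct [0.041 0.044 0.048]
[[ 0.5666 -0.1637  0.044 ]
 [ 0.5697 -0.2449  0.044 ]
 [ 0.4131 -0.2456  0.044 ]
 [ 0.4098 -0.1662  0.044 ]]
scene green [229.5 299.5] 239 mean [ 0.4734 -0.2069  0.0602] zpct [0.055 0.061 0.063]
scene red [310.8 202.2] 145 mean [0.4832 0.096  0.0982] zpct [0.085 0.09  0.092]
scene blue [393.1 161.5] 301 mean [0.5534 0.4385 0.0446] zpct [0.01 0.04 0.07]
   x-range [0.54  0.323 0.083] [0.606 0.439 0.083]
[[386.0, 150.0], [399.0, 150.0], [399.0, 173.0], [386.0, 173.0]]
scene yellow [329.3 192.2] 244 mean [0.4904 0.1749 0.0805] zpct [0.074 0.08  0.089]
   x-range [0.461 0.149 0.083] [0.525 0.195 0.083]
[[314.79998779296875, 193.60000610351562], [318.5, 182.5], [344.8999938964844, 191.3000030517578], [341.20001220703125, 202.39999389648438]]
scene orange [242.8 316.9] 933 mean [ 0.5089 -0.2187  0.0434] zpct [0.039 0.043 0.045]
green [ 0.47092869 -0.2056141   0.05757779] 0.002005022933760732
red [0.47304891 0.11303329 0.08382691] 0.0021685786874209713
blue [0.55183542 0.24824459 0.13488902] 0.11882542477586057
yellow [0.48848202 0.1776979  0.07795638] 0.0013428280523963474
orange [ 0.49221882 -0.20431866  0.0184032 ] 0.008685789283208296
```

View pics/crops.png

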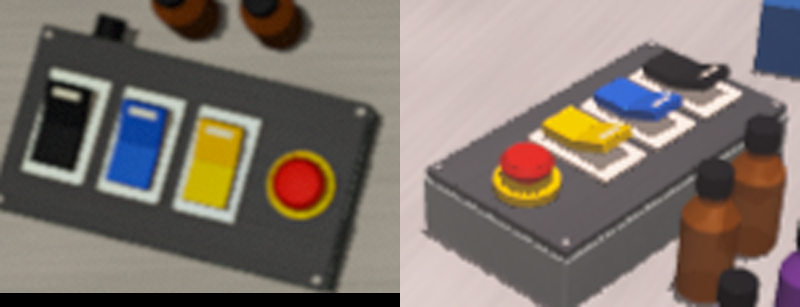

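The crops confirm that blue and yellow are both off, with their raised, white-barred ends at +x. The station yaw is about -15°, and the measured spacings of 60 and 66 mm match the text. Next I'll work out the moves.

```bash
cat >go.py <<'E'
import sys,numpy as np
from rig import bot
from scipy.spatial.transform import Rotation as Ro
s=bot.sense();w,x,y,z=s["orientation"];R=Ro.from_quat([x,y,z,w]).as_matrix()
print("t",s["t"],"pos",s["position"].round(4),"F",s["force"].round(1),"gap",round(s["finger_gap"],2),"toolx deg",np.degrees(np.arctan2(R[1,0],R[0,0])).round(1),"tilt",R[:,2].round(3))
if len(sys.argv)>3: print("tool cm",(R.T@(np.array(list(map(float,sys.argv[1:4])))-s["position"])*100).round(2))
E
python3 go.py .528 .228 .2
```

```text
t 0.1 pos [0.2127 0.587  0.2217] F [ 0.5 -0.2  0.5] gap 1.0 toolx deg 160.1 tilt [-0.001 -0.002 -1.   ]
tool cm [-41.88 -23.     2.2 ]
```

Emit:
apply_moves(increments=[[0,0,0,0,0,-5,0],[0,0,0,0,0,0,0]])

```text
t: 0.3
position: [0.2128, 0.5872, 0.222]
orientation: [-0.0, 0.13, 0.992, -0.001]
force: [-0.4, 0.1, 0.4]
finger_gap: 0.893
finger_force: 0.0
```

```bash
python3 go.py .528 .228 .2
```

```text
t 0.3 pos [0.2128 0.5872 0.222 ] F [-0.4  0.1  0.4] gap 0.89 toolx deg 165.1 tilt [-0.001 -0.001 -1.   ]
tool cm [-39.72 -26.59   2.22]
```

Emit:
apply_moves(increments=[[-3.3,-2.2,0.2,0,0,0,0],[-3.3,-2.2,0.2,0,0,0,0],[-3.3,-2.2,0.2,0,0,0,0],[-3.3,-2.2,0.2,0,0,0,0],[-3.3,-2.2,0.2,0,0,0,0],[-3.3,-2.2,0.2,0,0,0,0],[-3.3,-2.2,0.2,0,0,0,0],[-3.3,-2.2,0.2,0,0,0,0]])

```text
t: 1.1
position: [0.4235, 0.3482, 0.2064]
orientation: [-0.0, 0.131, 0.991, -0.0]
force: [-0.1, 0.4, 0.3]
finger_gap: 0.172
finger_force: 0.0
```

Emit:
apply_moves(increments=[[-3.3,-2.2,0.2,0,0,0,0],[-3.3,-2.2,0.2,0,0,0,0],[-3.3,-2.2,0.2,0,0,0,0],[-2.9,-2.0,0.2,0,0,0,0],[0,0,0,0,0,0,0],[0,0,0,0,0,0,0],[0,0,0,0,0,0,0]])

```text
t: 1.8
position: [0.5232, 0.234, 0.1983]
orientation: [-0.001, 0.13, 0.992, -0.0]
force: [-0.1, 0.3, 0.2]
finger_gap: 0.002
finger_force: 0.0
```

```bash
python3 go.py .528 .228 .11;python3 - <<'E'
from h import *
im,d=bot.camera("wrist");cv2.imwrite("pics/w1.png",im[:,:,::-1])
E
```

```text
t 1.8 pos [0.5232 0.234  0.1983] F [-0.1  0.3  0.2] gap 0.0 toolx deg 165.1 tilt [-0.001  0.    -1.   ]
tool cm [-0.63 -0.45  8.83]
```

View pics/w1.png

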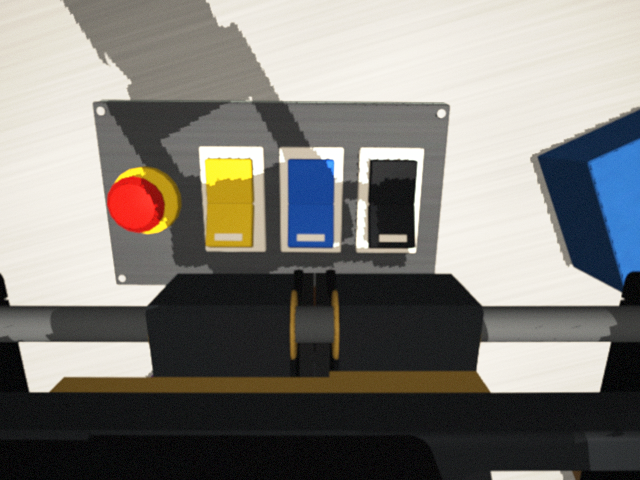

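The wrist view shows the yellow bar at (229,237), the blue bar at (311,239) and the black bar at (392,239). The image axes line up with the station. I'll check the bar positions against the targets.

```bash
python3 - <<'E'
from h import *
print("bars",plane("wrist",[[311,239],[229,237]],.088).round(4))
print("near/far ends blue", plane("wrist",[[311,159]],.079).round(4))
print("near yellow", plane("wrist",[[229,159]],.079).round(4))
print("top bars", plane("top",[[213.8,241.2],[242.3,247.8]],.088).round(4))
E
```

```text
bars [[0.5292 0.2304 0.088 ]
 [0.5123 0.1727 0.088 ]]
near/far ends blue [[0.474 0.245 0.079]]
near yellow [[0.4589 0.1882 0.079 ]]
top bars [[0.5294 0.2277 0.088 ]
 [0.5146 0.1704 0.088 ]]
```

Emit:
apply_moves(increments=[[-0.6,-0.4,2.0,0,0,0,0],[0,0,3,0,0,0,0],[0,0,3,0,0,0,0],[0,0,0.9,0,0,0,0],[0,0,0,0,0,0,0],[0,0,0,0,0,0,0]])

```text
t: 2.45
position: [0.5295, 0.2288, 0.1105]
orientation: [0.001, 0.129, 0.992, 0.0]
force: [0.5, 0.7, 0.9]
finger_gap: 0.005
finger_force: 0.0
```

```bash
python3 go.py .528 .229 .078
```

```text
t 2.45 pos [0.5295 0.2288 0.1105] F [0.5 0.7 0.9] gap 0.0 toolx deg 165.1 tilt [ 0.002  0.    -1.   ]
tool cm [ 0.15 -0.02  3.25]
```

Emit:
apply_moves(increments=[[0.2,0,0.8,0,0,0,0],[0,0,0.6,0,0,0,0],[0,0,0.6,0,0,0,0],[0,0,0.6,0,0,0,0],[0,0,0.4,0,0,0,0],[0,0,0,0,0,0,0]])

```text
t: 3.05
position: [0.5278, 0.2286, 0.0794]
orientation: [0.0, 0.13, 0.991, 0.0]
force: [1.7, 0.4, 2.6]
finger_gap: 0.004
finger_force: 1.3
```

Emit:
apply_moves(increments=[[0,0,0.2,0,0,0,0],[0,0,0.1,0,0,0,0],[0,0,0,0,0,0,0]])

```text
t: 3.35
position: [0.5278, 0.2286, 0.0792]
orientation: [0.001, 0.13, 0.992, 0.0]
force: [-1.5, -1.4, 18.5]
finger_gap: 0.001
finger_force: 9.0
```

Blue has stopped hard at 79 mm (18 N). Now yellow.

Emit:
apply_moves(increments=[[0,0,-2,0,0,0,0],[0,0,-2,0,0,0,0],[0,-3,0,0,0,0,0],[0,-3,0,0,0,0,0],[0,0,0,0,0,0,0],[0,0,0,0,0,0,0]])

```text
t: 3.95
position: [0.5105, 0.1703, 0.1161]
orientation: [-0.001, 0.131, 0.991, 0.0]
force: [-0.4, 0.5, -0.1]
finger_gap: 0.004
finger_force: 0.0
```

```bash
python3 go.py .512 .171 .078
```

```text
t 3.95 pos [0.5105 0.1703 0.1161] F [-0.4  0.5 -0.1] gap 0.0 toolx deg 165.0 tilt [-0.003  0.    -1.   ]
tool cm [-0.14  0.11  3.81]
```

Emit:
apply_moves(increments=[[-0.1,0.1,1.0,0,0,0,0],[0,0,1.0,0,0,0,0],[0,0,0.6,0,0,0,0],[0,0,0.6,0,0,0,0],[0,0,0.4,0,0,0,0],[0,0,0.2,0,0,0,0],[0,0,0,0,0,0,0]])

```text
t: 4.65
position: [0.5142, 0.1715, 0.0794]
orientation: [0.001, 0.13, 0.992, 0.0]
force: [1.7, -0.8, 7.0]
finger_gap: 0.002
finger_force: 3.0
```

Emit:
apply_moves(increments=[[0,0,0.2,0,0,0,0],[0,0,0,0,0,0,0],[0,0,0,0,0,0,0]])

```text
t: 4.95
position: [0.5143, 0.1715, 0.0792]
orientation: [0.002, 0.13, 0.992, 0.001]
force: [-1.6, -1.0, 19.1]
finger_gap: 0.002
finger_force: 9.3
```

Emit:
apply_moves(increments=[[0,0,-2,0,0,0,0],[0,0,-3,0,0,0,0],[0,0,-4,0,0,0,0],[0,0,-3,0,0,0,0],[0,0,0,0,0,0,0],[0,0,0,0,0,0,0]])

```text
t: 5.55
position: [0.5118, 0.1714, 0.1965]
orientation: [-0.001, 0.13, 0.992, 0.0]
force: [-1.1, -0.1, -0.9]
finger_gap: 0.008
finger_force: 0.0
```

```bash
python3 go.py .4705 -.205 .18;python3 - <<'E'
from h import *
im,d=bot.camera("wrist");im2,_=bot.camera("scene")
cv2.imwrite("pics/w2.png",np.hstack([cv2.resize(im,(400,300)),cv2.resize(im2[150:300,220:420],(400,300),interpolation=2)])[:,:,::-1])
E
```

```text
t 5.55 pos [0.5118 0.1714 0.1965] F [-1.1 -0.1 -0.9] gap 0.01 toolx deg 165.1 tilt [-0.001  0.    -1.   ]
tool cm [ -5.7  -37.44   1.64]
```

View pics/w2.png

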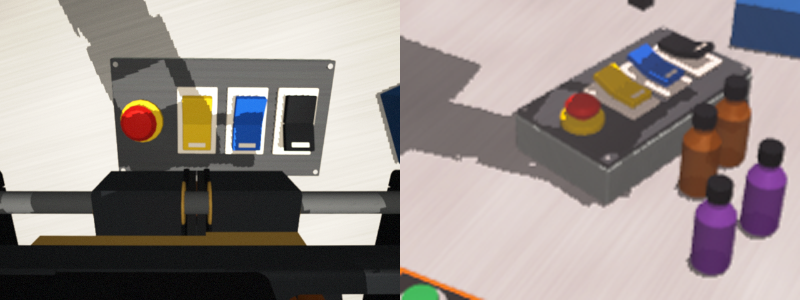

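Blue and yellow are now both over, with their near ends up, and black is unchanged. Next I'll move over the pendant.

Emit:
apply_moves(increments=[[-0.6,-4.1,0,0,0,0,0],[-0.6,-4.1,0,0,0,0,0],[-0.6,-4.1,0,0,0,0,0],[-0.6,-4.1,0,0,0,0,0],[-0.6,-4.1,0,0,0,0,0],[-0.6,-4.1,0,0,0,0,0],[-0.6,-4.1,0,0,0,0,0],[-0.6,-4.1,0,0,0,0,0]])

```text
t: 6.45
position: [0.4731, -0.1588, 0.1947]
orientation: [-0.002, 0.13, 0.992, 0.001]
force: [0.5, -0.1, -0.3]
finger_gap: 0.005
finger_force: 0.0
```

Emit:
apply_moves(increments=[[-0.6,-4.0,0,0,0,0,0],[0,0,0,0,0,0,0],[0,0,0,0,0,0,0],[0,0,0,0,0,0,0]])

```text
t: 6.85
position: [0.4693, -0.1967, 0.1953]
orientation: [-0.002, 0.13, 0.992, 0.001]
force: [0.4, 0.4, 0.5]
finger_gap: 0.002
finger_force: 0.0
```

```bash
python3 go.py .4705 -.205 .075;python3 - <<'E'
from h import *
im,d=bot.camera("wrist");cv2.imwrite("pics/w3.png",im[:,:,::-1])
try:
  m,c=blob(im,"green",(0,0,640,480));print(c,m.sum(),plane("wrist",c,.062).round(4))
  ys,xs=np.nonzero(m);print(xs.min(),xs.max(),ys.min(),ys.max())
  a,c2=blob(np.load("top0.npz")["im"],"green",(155,200,460,310));print(tri("wrist",c,"top",c2),plane("top",c2,.062))
except Exception as e: print(e)
E
```

```text
t 6.85 pos [ 0.4693 -0.1967  0.1953] F [0.4 0.4 0.5] gap 0.0 toolx deg 165.1 tilt [-0.003  0.003 -1.   ]
tool cm [-0.37 -0.79 12.03]
[303.98754098 225.67344262] 1525 [[ 0.4697 -0.2046  0.062 ]]
282 325 204 247
(array([ 0.46943222, -0.20472919,  0.06413224]), np.float64(0.0007220066098207548)) [[ 0.46979651 -0.20542932  0.062     ]]
```

View pics/w3.png

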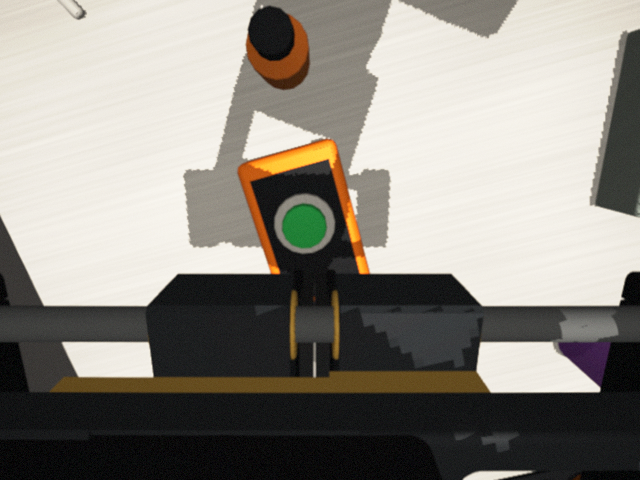

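The green button is at (304,226) in the wrist view, which gives (0.470, -0.205, 0.063). That agrees with the top view and the stated 62 mm, so I'll descend.

Emit:
apply_moves(increments=[[-0.3,-0.8,2,0,0,0,0],[0,0,4,0,0,0,0],[0,0,4,0,0,0,0],[0,0,2,0,0,0,0],[0,0,0,0,0,0,0],[0,0,0,0,0,0,0]])

```text
t: 7.5
position: [0.4713, -0.2057, 0.0766]
orientation: [-0.0, 0.129, 0.992, 0.0]
force: [0.9, -0.1, -0.2]
finger_gap: 0.006
finger_force: 0.0
```

```bash
python3 go.py .470 -.205 .056
```

```text
t 7.5 pos [ 0.4713 -0.2057  0.0766] F [ 0.9 -0.1 -0.2] gap 0.01 toolx deg 165.2 tilt [-0.001  0.    -1.   ]
tool cm [0.14 0.03 2.06]
```

Emit:
apply_moves(increments=[[0.1,0,0.8,0,0,0,0],[0,0,0.4,0,0,0,0],[0,0,0.3,0,0,0,0],[0,0,0.3,0,0,0,0],[0,0,0.3,0,0,0,0],[0,0,0,0,0,0,0]])

```text
t: 8.1
position: [0.4705, -0.2066, 0.0564]
orientation: [0.0, 0.13, 0.992, -0.0]
force: [-0.1, 1.0, 6.9]
finger_gap: 0.005
finger_force: 3.4
```

Emit:
apply_moves(increments=[[0,0,0.1,0,0,0,0],[0,0,0.1,0,0,0,0],[0,0,0,0,0,0,0],[0,0,0,0,0,0,0]])

```text
t: 8.5
position: [0.4705, -0.2066, 0.056]
orientation: [0.001, 0.13, 0.992, -0.0]
force: [-2.6, 2.4, 21.0]
finger_gap: 0.003
finger_force: 10.6
```

Emit:
apply_moves(increments=[[0,0,-1,0,0,0,0],[0,0,-2,0,0,0,0],[0,0,-4,0,0,0,0],[0,0,-4,0,0,0,0],[0,0,-2,0,0,0,0],[0,0,0,0,0,0,0],[0,0,0,0,0,0,0]])

```text
t: 9.2
position: [0.4698, -0.2064, 0.1834]
orientation: [0.0, 0.13, 0.992, -0.0]
force: [0.2, 0.3, -0.3]
finger_gap: 0.005
finger_force: 0.0
```

```bash
python3 go.py; python3 - <<'E'
from h import *
im,d=bot.camera("wrist");m,c=blob(im,"green",(0,0,640,480));print(c,plane("wrist",c,.062).round(4),(d[m]).mean())
im2,_=bot.camera("scene")
cv2.imwrite("pics/end.png",im2[:,:,::-1])
E
```

```text
t 9.2 pos [ 0.4698 -0.2064  0.1834] F [ 0.2  0.3 -0.3] gap 0.01 toolx deg 165.1 tilt [ 0. -0. -1.]
[315.87871437 224.31352335] [[ 0.4679 -0.2041  0.062 ]] 0.29115614
```

View pics/end.png

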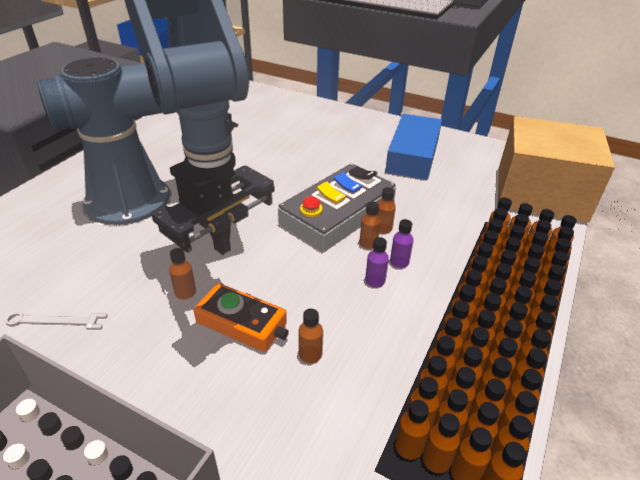

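The button bottomed at 56 mm (6 mm of travel, 21 N) and the arm is clear. The scene view shows the pendant still at about (240,316), the button up at (230,300) and all four bottles standing. Handing in.

```bash
python3 -c "
from rig import bot
print(bot.close_job())"
```

```text
the job is handed in; nothing more can be done
None
```

The job is handed in at about 9 s: the fan and then the heater rocker were pressed on, the run button was pressed fully down once and released, and the last picture shows the pendant, black rocker, stop button and bottles as they were; no verdict came back.

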